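# Face up a row of cans: push the lane pusher until its catch drops in

### The job

Of the two stock lanes on the plywood board, take the one with the squat cans: with the fingertips, push its upright pusher plate from behind along the rail, so that it slides the row of cans together towards the front lip, until the spring catch drops into the notch between the two ribs on the rail, and leave it seated there, not past it. Only push: do not grip the plate or pull up the catch, do not push or lift the cans themselves, and leave the lane of tall jars and everything else where it is.

Things in the scene. Friction and masses are not known exactly. Their poses are not given: they have to be found in the camera images.
- pusher_back (a point): Centre of the BACK face (to push) of the upright aluminium pusher plate, 64 mm wide, 6 mm thick, in the cans' lane. Its top edge is 26 mm above this point. Behind it only a 40 mm long foot, 60 mm below this point, and gussets 37 mm below at its sides. x = push direction (level, along the rail, to the front lip), y = left, z = up. It cannot tip or leave the rail.
- pusher (a joint): How far that pusher has slid along its lane towards the front lip, m: grows in the push direction, starts at 0 to 0.03; it must travel some 75 to 150 mm, against 1 to 2 N of its own and 2 to 6 N for the cans.
- catch_tip (a point): Lowest point of the round tip (radius 6 mm) of the cans' pusher's spring catch: an upright steel pin in a grey housing at the plate's right side (looking along the push), 52 mm right of the plate's middle, 9 mm behind its back face, riding over the dark steel rail. Its black knob, 20 mm across, reaches 18 mm above the height of pusher_back, up to 8 mm more while riding over a rib.
- catch (a joint): How far the catch pin stands above its lowest position, m. 0 = down (over the plain rail, or dropped into the notch); up to 0.0045 while riding over the near rib of the notch, 0.0075 if forced over the far rib. A spring presses it down with about 3 N.
- notch_seat (a point): The seat for the catch between two steel ribs across the cans' rail, at rail top; axes as pusher_back. With its tip 19 mm short of here the catch meets the low near rib, tops it 10 mm short (about 3 N more push), then drops with a dip in force, seated with its tip here (play under 1 mm). The higher far rib then resists at once; some 11 N more would force it over.
- pusher2_back (a point): The same point on the pusher of the other, like lane, which holds the three tall jars. To be left alone.
- lane: White lane tray of the squat cans, fixed: 400 x 78 mm, origin mid-underside, x = push direction, y = left. Walls 30 mm high, 70 mm apart; floor 4 mm; front lip at x = +198 mm; open at the back. Rail along the outside of its right wall (y = -44 to -60 mm), top 34 mm up. It lies on an 18 mm board; the jars' lane lies parallel, 140 mm to one side or the other.
- can1: Squat food can 1 (66 mm across, 60 mm high, 0.2 kg, paper label), origin at the centre of its underside, loose, upright in the lane; 1 is nearest the pusher, 3 nearest the front lip.
- can2: Squat food can 2 (66 mm across, 60 mm high, 0.2 kg, paper label), origin at the centre of its underside, loose, upright in the lane; 1 is nearest the pusher, 3 nearest the front lip.
- can3: Squat food can 3 (66 mm across, 60 mm high, 0.2 kg, paper label), origin at the centre of its underside, loose, upright in the lane; 1 is nearest the pusher, 3 nearest the front lip.
- jar1: One of the three tall glass jars (62 mm across, 105 mm high) in the other lane; origin at the centre of its underside.
- jar2: One of the three tall glass jars (62 mm across, 105 mm high) in the other lane; origin at the centre of its underside.
- jar3: One of the three tall glass jars (62 mm across, 105 mm high) in the other lane; origin at the centre of its underside.
- cutter: Box cutter, 145 mm long, 18 mm wide, 12 mm high, lying between the two lanes; a bystander, origin at the centre of its underside.
- stray_can: Tall can, 74 mm across, 110 mm high, standing beyond the front ends of the lanes; a bystander, origin at the centre of its underside.
- stray_jar: Jar, 60 mm across, 90 mm high, standing beyond the front ends of the lanes; a bystander, origin at the centre of its underside.
- tape_roll: Roll of packing tape, 100 mm across, 48 mm high, on the bench; a bystander, origin at the centre of its underside.
- pasta_box: Cardboard food packet, 60 x 160 x 45 mm, on the bench; a bystander, origin at the centre of its underside.
- mug: White mug, 80 mm across, 90 mm high, on the bench; a bystander, origin at the centre of its underside.
Mind the look-alikes: they are no part of the job. What is shaped like the can2 but blue or yellow is not meant.

How it is judged:
At the end, for the whole second after the job is handed in: The catch tip is within 3 mm of the notch seat along the rail and down (under 2 mm up), the pusher is at rest, and the three cans stand upright on the lane floor in a closed row against the pusher (each within 12 mm of its place) (x of catch_tip in the frame of notch_seat between -0.003 and 0.003 m and value of joint catch below 0.002 m and velocity of joint pusher between -0.005 and 0.005 m/s and angle between each of can1, can2, can3's own z axis and vertical below 0.15 rad and x of can1 in the frame of pusher_back below 0.051 m and z of can1 in the frame of lane between -0.002 and 0.01 m and x of can2 in the frame of pusher_back below 0.117 m and z of can2 in the frame of lane between -0.002 and 0.01 m and x of can3 in the frame of pusher_back below 0.183 m and z of can3 in the frame of lane between -0.002 and 0.01 m); the robot touches nothing.
It fails at once if the pusher plate is taken between the fingers instead of pushed from behind, or the catch is pulled up by hand (over 14 mm) ((x of the grasp point in the frame of pusher_back between -0.001 and 0.007 m and y of the grasp point in the frame of pusher_back between -0.032 and 0.032 m and z of the grasp point in the frame of pusher_back between -0.07 and 0.02 m) or value of joint catch above 0.014 m).
It fails at once if a can of the row is lifted over 15 mm or tipped over 0.5 rad (z of any of can1, can2, can3 in the frame of lane above 0.019 m or angle between any of can1, can2, can3's own z axis and vertical above 0.5 rad).
It fails at once if the fingers push on a can of the row (over 1 N) instead of the pusher (contact force between the fingers and can1 above 1 N or contact force between the fingers and can2 above 1 N or contact force between the fingers and can3 above 1 N).
It fails at once if the pusher of the jars' lane is shifted over 10 mm or one of the jars over 30 mm (distance of pusher2_back from where it was at the start of the episode above 0.01 m or distance of any of jar1, jar2, jar3 from where it was at the start of the episode above 0.03 m).
It fails at once if a bystander is moved over 30 mm (distance of any of cutter, stray_can, stray_jar, tape_roll, pasta_box, mug from where it was at the start of the episode above 0.03 m).
It also fails if it takes over 48 s, if anything falls off the work surface, if the arm or the gripper's body presses on something with over 40 N, if the wrist force passes 120 N, or if a joint passes its speed limit or range.

### The arm

A 6-joint arm with a two-finger parallel gripper is mounted at the origin on the work surface. World frame = base frame: x ahead of the robot, y to its left, z up, the work surface at z = 0. Lengths are in m, angles in rad, forces in N, time in s.
With the tool pointing down it reaches from about 0.275 to 1 m from the base axis. Payload 8.4 kg.
Tool frame: the origin (TCP) lies between the finger pads; the fingertips stand 17 mm ahead of it and the grasp point (between the pads) lies 2 mm behind it; z points along the fingers, y is the line along which they close (so a half turn about z gives the same grasp; the last joint's range is limited). The gripper opens to 85 mm and grips with 20 to 120 N. Pads are 22 mm wide; open, the fingers measure 114 mm over their backs; the gripper's body (76 mm by 85 mm) begins 54 mm behind the grasp point. The pads swing forward as they close: fully open they stand 13 mm farther back than shut.
Start: joints at [1.194, 0.353, 1.633, -0, 1.155, -0.002], TCP at [0.229, 0.582, 0.248] pointing down, gripper open.
Joint ranges: [-2.63, 2.63], [-0.92, 2.1], [0.06, 2.66], [-1.3, 4.44], [0, 2.69], [-3.02, 3.02]. Speed limits (rad/s): [2.22, 2.22, 2.79, 3.14, 3.14, 3.14].

### API

Orientations are given as a rotation vector (axis times angle).
In Python, from rig import manip gives the robot as it stands.
- The arm moves only by the tool arm_command, never from a script. Its argument "motion" is a list of rows, each an object with "offset": the shift along the world's x, y, z scaled (see below), a list of three; "turn": the turn, a rotation vector about the world's x, y, z scaled (see below), a list of three. In form: [{"offset": [dx, dy, dz], "turn": [wx, wy, wz]}, ...]. A call has 1 to 8 rows; each row shifts and turns the commanded pose from where the row before left it; what a row does not reach is not made up. The controller multiplies each number of a shift by 50 mm and each number of a turn by 45 degrees. A row lasts 1/10 s, in which the tool goes at most 50 mm and 8.59 degrees, less where a joint would pass 70% of its speed; a pose out of reach is approached as far as the arm can. A call with a number of a shift or a turn outside -1 to 1 is refused whole. A call with a gripper value outside its range is refused whole. "jaw" is the closure, from 0 (fully open) to 1 (shut), set as the call begins (left out, the last holds). The fingers move at their own pace and stop on an object; "force" is the grip in N (left out, the last holds). Time passes only in rows, so rows that do not move let the fingers close. It gives the time, the measured TCP pose, the force, the opening and the grip force at its end, in the units of the state.
- manip.get_obs(): the state, without advancing time (a new reading comes with each control period).
- manip.grab_frame(name): name is "scene" or "side" or "wrist"; returns (picture, depth): 420x560x3 uint8, red, green, blue; 420x560 float32, m along the optical axis (not along the pixel's ray), 0 where there is no reading.
- manip.camera_info(name): a dict with "intrinsics" (3x3 intrinsics, pixels), "R" (3x3) and "t" (3): a world point X has camera coordinates R X + t. Camera axes: x right, y down, z forward; pixel columns grow to the right and rows downward; lengths in m; the calibration is good to about 2 mm. A picture is of the moment at which its call begins: read the wrist's pose just before it. camera_info takes no time and is no camera call; for the wrist camera it gives the pose at the moment of the call.
- manip.close_job(): hands the job in; it is judged then, once.
Trained networks look in the newest picture that a camera, given by its name, has taken for a name from the list of things; names that differ only in an ending like _2 or _b are one class to them, and where a whole thing is asked for, a point or a joint stands for the part that bears it (a point fixed in the world has none). Each returns a list of dicts, best first, with "p" (0 to 1); they miss things now and then, are a little off and sometimes report something else, mostly with a low value. They report only what shows in the picture. A call takes as long as a camera call. They do not tell look-alikes from the thing itself.
- manip.find_in(query, camera): "bbox" ([left, top, width, height] in pixels, round what is visible of it).
The state is a dict: "time": time; "qpos": joint angles; "qvel": joint speeds; "effort": joint torques, N m; "eef_pos": TCP position; "orientation": TCP orientation; "ft_force": force on the tool from outside, world axes, zero at the start; "wrist_torque": the same for the moment, N m; "gripper_width": finger opening in m; "finger_force": force on a finger pad.
Only numpy, scipy, OpenCV 4.12 (cv2) and the standard library are available. Lean on these libraries where they do the work, as an engineer would, in place of code of your own. Each camera call takes 0.05 s, during which the arm holds its last target. There are 200 camera calls.

## Working session

There is one attempt and no reset: what is moved stays moved. The work goes in short steps, Python scripts to look and compute and a tool call to move; the robot and the scene stay as the last step left them, time stands still between calls to the robot, and variables do not carry over. Pictures are saved under pics/ and viewed, at most 10 in all, crops included, and the job is handed in when it is done.

Besides the shell and the picture viewer there is one more tool, called after ">>>" by a JSON object that holds its "method" and its "body", one argument or row to a line. arm_command: Moves the arm, as the interface text tells. Shifts and turns lie within -1 to 1; 1 stands for 50 mm of shift or 45 degrees of turn. Its arguments: {"type":"object","properties":{"motion":{"type":"array"},"jaw":{"type":"number"},"force":{"type":"number"}},"required":["motion"]}

```bash
mkdir -p pics; cat > h.py <<'E'
import numpy as np, cv2
from rig import manip
def grab(n,f=None):
    p,d=manip.grab_frame(n); np.savez('last_'+n,p=p,d=d,**{k:np.array(v) for k,v in manip.camera_info(n).items()})
    if f: cv2.imwrite('pics/'+f,p[:,:,::-1])
    return p,d
def pt(n,u,v,r=1):
    L=np.load('last_'+n+'.npz'); d=L['d'][v-r:v+r+1,u-r:u+r+1]; z=np.median(d[d>0])
    return L['R'].T@(z*np.linalg.inv(L['intrinsics'])@[u,v,1]-L['t'])
def cloud(n):
    L=np.load('last_'+n+'.npz'); d=L['d']; v,u=np.indices(d.shape)
    c=np.stack([u,v,np.ones_like(u)],-1)@np.linalg.inv(L['intrinsics']).T*d[...,None]
    return (c-L['t'])@L['R']
E
python3 - <<'E'
from h import *
p,d=grab('scene','s0.png'); print(manip.find_in('pusher_back','scene'),manip.find_in('catch_tip','scene'))
q,d=grab('side','d0.png')
for n in('scene','side'):
    L=np.load('last_'+n+'.npz');print(-L['R'].T@L['t'],L['R'][2])
print(manip.get_obs())
E
```

```text
[{'bbox': [190.1, 254.3, 36.2, 41.5], 'p': 0.92}, {'bbox': [215.2, 280.9, 6.9, 7.2], 'p': 0.46}, {'bbox': [312.2, 149.8, 27.7, 33.8], 'p': 0.27}] [{'bbox': [214.1, 278.4, 7.7, 10.0], 'p': 0.41}]
[ 0.97001158 -0.31704324  0.94097021] [-0.44289816  0.42728583 -0.78820558]
[ 0.11882183 -0.26777334  0.70487763] [ 0.43229435  0.51591253 -0.73956464]
{'time': 0.2, 'qpos': array([ 1.19360389e+00,  3.53443437e-01,  1.63381767e+00, -3.82480426e-06,
        1.15516984e+00, -2.40061005e-03]), 'qvel': array([ 3.06821255e-04, -1.54480477e-03, -3.75233912e-04, -5.43675894e-04,
        6.23353908e-04, -4.61259371e-05]), 'effort': array([ 2.14828096e-04, -6.05098772e+01, -3.42031109e+01, -1.60849786e-04,
        7.20397118e-03,  3.62938351e-05]), 'eef_pos': array([0.22870861, 0.58138197, 0.24782496]), 'orientation': array([-5.85250698e-01, -3.08644006e+00,  1.29411548e-03]), 'ft_force': array([ 0.51486658, -0.19364962, -0.12695264]), 'wrist_torque': array([-0.0389798 , -0.01095723,  0.03339096]), 'finger_force': 0.0, 'gripper_width': 0.08551158487172397}
```

View pics/s0.png

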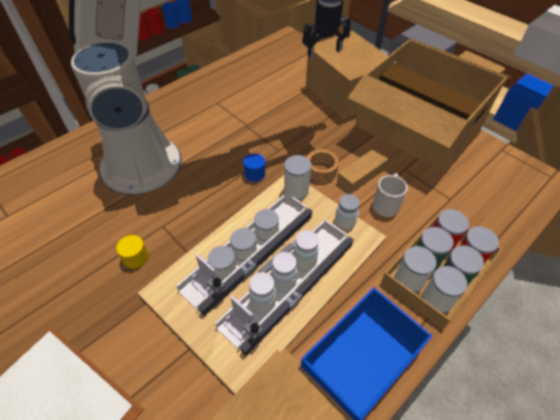

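View pics/d0.png

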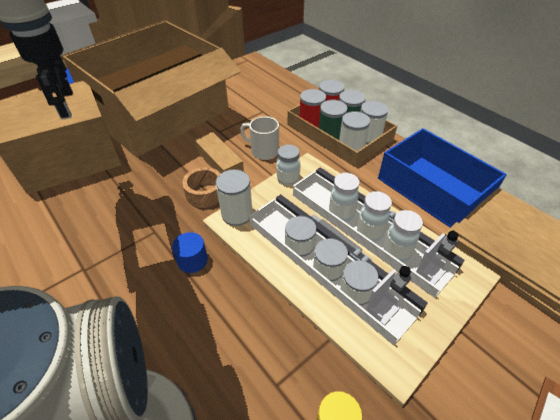

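The squat cans stand in the lane nearer the robot: scene (222,260), (243,240), (266,222), with the pusher at (205,270) and its knob at (216,282). In the side view the plate is near (387,285) and the knob near (404,272). Look-alikes are the jars' pusher (scene (241,315), side (440,255)) and the blue and yellow cans at (255,167) and (132,252).

```bash
python3 - <<'E'
from h import *
a=np.load('last_scene.npz')['p'][180:320,165:325]; b=np.load('last_side.npz')['p'][190:350,245:435]
a=cv2.resize(a,None,fx=2.5*2*.8,fy=4,interpolation=3) if 0 else cv2.resize(a,(640,560),interpolation=2)
cv2.imwrite('pics/c1.png',a[:,:,::-1]); cv2.imwrite('pics/c2.png',cv2.resize(b,(703,592),interpolation=2)[:,:,::-1])
for n in('scene','side'):
    P=cloud(n)
    print(n,[ (np.round(pt(n,u,v),4)) for u,v in ([(222,258),(243,238),(266,218),(216,281)] if n=='scene' else [(361,275),(331,250),(300,228),(405,271)])])
E
```

```text
scene [array([ 0.4976, -0.0539,  0.0793]), array([0.4886, 0.021 , 0.0806]), array([0.4817, 0.1058, 0.0807]), array([ 0.5495, -0.1095,  0.1038])]
side [array([ 0.4925, -0.0577,  0.082 ]), array([0.4905, 0.0206, 0.0817]), array([0.4805, 0.1025, 0.0824]), array([ 0.5464, -0.1119,  0.1065])]
```

View pics/c1.png

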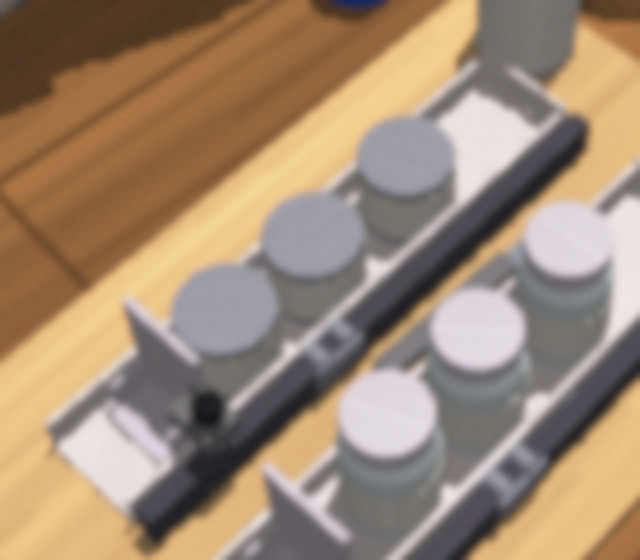

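View pics/c2.png

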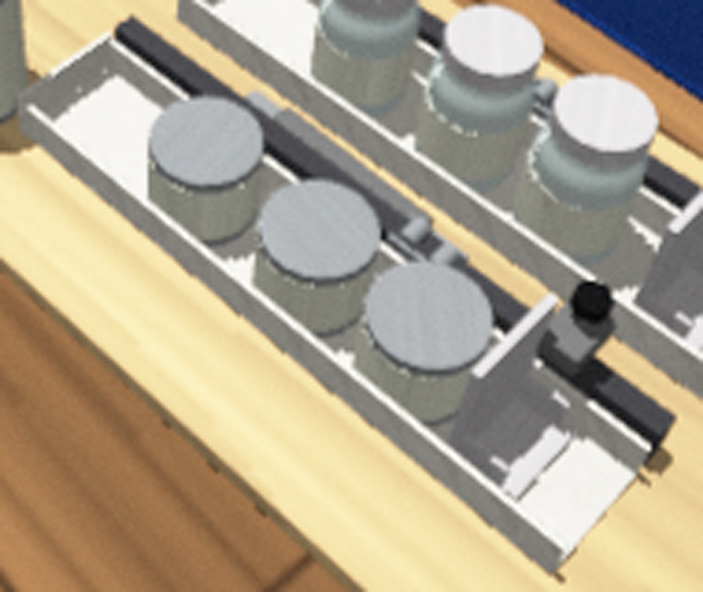

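The crops show plate, knob and housing clear, and behind the plate only the foot and gussets. The notch ribs are two light bars on the dark rail at scene (245,267) and (251,262), side (357,252) and (366,258). Now I fit the lane axis, plate and notch from the depth.

```bash
python3 - <<'E'
from h import *
for n in('scene','side'):
    L=np.load('last_'+n+'.npz');P=cloud(n);X,Y,Z=P[...,0],P[...,1],P[...,2];p=L['p'].astype(int);ok=L['d']>0
    m=ok&(p.max(-1)<75)&(Z>.046)&(Z<.058)&(X>.50)&(X<.58)&(Y>-.2)&(Y<.27)
    q=np.c_[X[m],Y[m]].astype(np.float32); vx,vy,x0,y0=cv2.fitLine(q,cv2.DIST_HUBER,0,.01,.01).ravel()
    s=np.sign(vy);u=np.array([vx,vy])*s;r=np.array([u[1],-u[0]])
    print(n,m.sum(),'u',u,'rail c',x0,y0,'z',np.median(Z[m]))
    S=(P[...,:2]-[x0,y0])@u; T=(P[...,:2]-[x0,y0])@r
    print(' rail ext',np.percentile(S[m],[0,1,99,100]),'T',np.percentile(T[m],[2,98]))
    # profile along rail
    for a in np.arange(-.2,.03,.006):
        k=ok&(abs(T)<.006)&(S>a)&(S<a+.006)&(Z>.03)&(Z<.12)
        if k.sum(): print('  %.3f z%.4f b%.0f n%d'%(a+.003,np.median(Z[k]),p[k].mean(),k.sum()),end=';')
    k=ok&(Z>.09)&(T<-.015)&(T>-.1)&(S<.1)&(S>-.25)
    print('\n plate n',k.sum(),'S',np.percentile(S[k],[2,25,50,75,98]),'T',np.percentile(T[k],[2,50,98]),'ztop',np.percentile(Z[k],[50,95,99]))
    kk=k&(Z>np.percentile(Z[k],95)-.006);print(' plate top xyz',np.median(P[kk],0))
    k=ok&(p.max(-1)<60)&(Z>.085)&(abs(T)<.02)&(S<0)&(S>-.25);print(' knob S',np.percentile(S[k],[2,50,98]),'T',np.median(T[k]),'xyz',np.median(P[k],0),'ztop',np.percentile(Z[k],95))
    for uv in ([(245,267),(251,262)] if n=='scene' else [(357,252),(366,258)]):
        w=pt(n,*uv);print(' rib',w,(w[:2]-[x0,y0])@u)
E
```

```text
scene 256 u [-0.06503633  0.9978829 ] rail c 0.54618365 0.033598945 z 0.04956790175472582
 rail ext [-0.20155872 -0.20004295  0.18607057  0.18973369] T [-0.01078909  0.00323417]
  -0.197 z0.0485 b57 n17;  -0.191 z0.0468 b57 n15;  -0.185 z0.0481 b55 n17;  -0.179 z0.0480 b54 n18;  -0.173 z0.0476 b53 n15;  -0.167 z0.0489 b51 n17;  -0.161 z0.0479 b40 n17;  -0.155 z0.0529 b50 n31;  -0.149 z0.0832 b46 n49;  -0.143 z0.0838 b48 n41;  -0.137 z0.0762 b58 n36;  -0.131 z0.0516 b71 n27;  -0.125 z0.0474 b53 n15;  -0.119 z0.0476 b57 n17;  -0.113 z0.0483 b56 n17;  -0.107 z0.0471 b55 n14;  -0.101 z0.0473 b55 n17;  -0.095 z0.0488 b56 n13;  -0.089 z0.0476 b57 n14;  -0.083 z0.0477 b56 n16;  -0.077 z0.0484 b59 n13;  -0.071 z0.0463 b57 n14;  -0.065 z0.0478 b81 n19;  -0.059 z0.0515 b107 n19;  -0.053 z0.0481 b98 n15;  -0.047 z0.0499 b95 n17;  -0.041 z0.0514 b102 n18;  -0.035 z0.0518 b108 n17;  -0.029 z0.0493 b88 n12;  -0.023 z0.0487 b66 n14;  -0.017 z0.0487 b60 n13;  -0.011 z0.0468 b54 n14;  -0.005 z0.0474 b52 n11;  0.001 z0.0489 b56 n10;  0.007 z0.0427 b50 n13;  0.013 z0.0484 b57 n14;  0.019 z0.0456 b52 n1
[... 1299 characters left out ...]
n14;  -0.035 z0.0543 b109 n22;  -0.029 z0.0545 b139 n23;  -0.023 z0.0522 b118 n13;  -0.017 z0.0517 b75 n16;  -0.011 z0.0523 b85 n5;  -0.005 z0.0528 b85 n2;  0.019 z0.0547 b126 n1;  0.025 z0.0534 b124 n2;  0.031 z0.0525 b102 n6;
 plate n 208 S [-0.12654587 -0.126137   -0.12547486 -0.12318922 -0.12112986] T [-0.07782155 -0.05042301 -0.01713456] ztop [0.11240172 0.11614955 0.11668424]
 plate top xyz [ 0.49296267 -0.10330535  0.11461615]
 knob S [-0.14497614 -0.13631064 -0.12701144] T 0.0029474756046368403 xyz [ 0.54572409 -0.11191314  0.1053598 ] ztop 0.1085132582278771
 rib [ 0.54096758 -0.00727873  0.06006304] -0.031636259403152796
 rib [ 0.54577331 -0.02819917  0.05719711] -0.052858192326794
```

Measured, with about 96 mm travel needed:

| Item | Value |
|---|---|
| Push direction u | (-0.07, 0.998) |
| Plate back centre | (0.495, -0.105) |
| Plate top z | 0.114 |
| pusher_back z | 0.088 |

The heights match the given sizes (can tops 0.082, rail top 0.052). I move high over the scene to behind the plate with the jaw shut.

>>> {"method": "arm_command", "body": {
  "motion": [
    {"offset":[0.3,-0.82,0],"turn":[0,0,0.19]},
    {"offset":[0.3,-0.82,0],"turn":[0,0,0.19]},
    {"offset":[0.3,-0.82,0],"turn":[0,0,0.19]},
    {"offset":[0.3,-0.82,0],"turn":[0,0,0]},
    {"offset":[0.3,-0.82,0],"turn":[0,0,0]},
    {"offset":[0.3,-0.82,0],"turn":[0,0,0]},
    {"offset":[0.3,-0.82,0],"turn":[0,0,0]},
    {"offset":[0.3,-0.82,0],"turn":[0,0,0]}
  ],
  "jaw": 1
}}

```text
time: 1.0
eef_pos: [0.349, 0.252, 0.2484]
orientation: [-0.115, 3.139, 0.0]
ft_force: [1.6, 0.4, -0.9]
gripper_width: 0.0001
finger_force: 0.0
```

>>> {"method": "arm_command", "body": {
  "motion": [
    {"offset":[0.3,-0.82,0],"turn":[0,0,0]},
    {"offset":[0.3,-0.82,0],"turn":[0,0,0]},
    {"offset":[0.3,-0.82,0],"turn":[0,0,0]},
    {"offset":[0.3,-0.82,0],"turn":[0,0,0]},
    {"offset":[0.3,-0.82,0],"turn":[0,0,0]},
    {"offset":[0.3,-0.82,0],"turn":[0,0,0]},
    {"offset":[0.3,-0.82,0],"turn":[0,0,0]},
    {"offset":[0,0,0],"turn":[0,0,0]}
  ]
}}

```text
time: 1.8
eef_pos: [0.4553, -0.0375, 0.2485]
orientation: [-0.108, 3.138, -0.002]
ft_force: [1.0, 0.3, -0.8]
gripper_width: -0.0003
finger_force: 0.0
```

>>> {"method": "arm_command", "body": {
  "motion": [
    {"offset":[0.28,-0.8,0],"turn":[0,0,0]},
    {"offset":[0.28,-0.8,0],"turn":[0,0,0]},
    {"offset":[0.28,-0.85,0],"turn":[0,0,0]},
    {"offset":[0,0,-0.8],"turn":[0,0,0]},
    {"offset":[0,0,0],"turn":[0,0,0]}
  ]
}}

```text
time: 2.3
eef_pos: [0.4932, -0.1556, 0.2045]
orientation: [0.111, -3.133, -0.004]
ft_force: [-0.9, -0.1, -1.1]
gripper_width: 0.0002
finger_force: 0.0
```

```bash
python3 - <<'E'
from h import *
p,d=grab('side'); q,_=grab('wrist')
cv2.imwrite('pics/w1.png',np.hstack([cv2.resize(p[150:390,230:510],(400,343)),cv2.resize(q,(400,343))])[:,:,::-1])
o=manip.get_obs();print(o['eef_pos'],o['ft_force'],o['orientation'])
E
```

```text
[ 0.49493502 -0.1550748   0.20795033] [0.71541429 0.35293397 0.70452044] [ 1.14507412e-01 -3.13691512e+00 -1.83988441e-03]
```

View pics/w1.png

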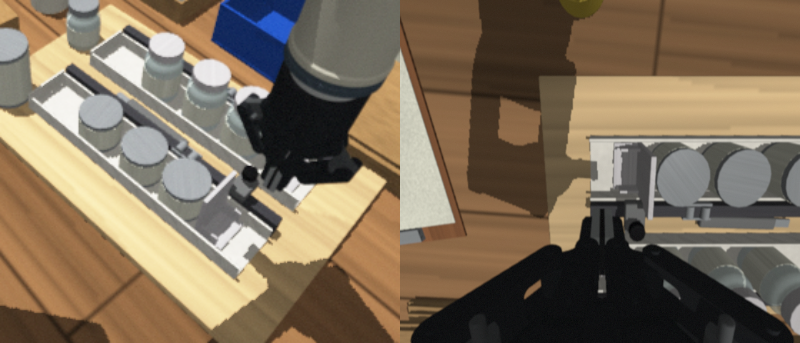

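The side view shows the hand above and behind the can lane's plate. In the wrist view the plate (crop 650,185) and knob (637,230) lie ahead of the shut fingertips (600,210). Now down to plate height, then I approach along u.

>>> {"method": "arm_command", "body": {
  "motion": [
    {"offset":[0,0,-0.9],"turn":[0,0,0]},
    {"offset":[0,0,-0.9],"turn":[0,0,0]},
    {"offset":[0,0,-0.3],"turn":[0,0,0]},
    {"offset":[0,0,0],"turn":[0,0,0]}
  ]
}}

```text
time: 2.8
eef_pos: [0.495, -0.1546, 0.1026]
orientation: [0.117, -3.137, -0.002]
ft_force: [0.8, 1.2, 0.4]
gripper_width: -0.0002
finger_force: 0.0
```

>>> {"method": "arm_command", "body": {
  "motion": [
    {"offset":[-0.01,0.15,0],"turn":[0,0,0]},
    {"offset":[-0.01,0.15,0],"turn":[0,0,0]},
    {"offset":[-0.01,0.1,0],"turn":[0,0,0]},
    {"offset":[0,0.06,0],"turn":[0,0,0]},
    {"offset":[0,0,0],"turn":[0,0,0]}
  ]
}}

```text
time: 3.3
eef_pos: [0.4946, -0.1324, 0.1039]
orientation: [-0.116, 3.139, -0.0]
ft_force: [0.0, -0.6, 0.3]
gripper_width: -0.0004
finger_force: 0.0
```

Nothing touched yet. I creep at 2 mm per row until the force shows.

>>> {"method": "arm_command", "body": {
  "motion": [
    {"offset":[0,0.04,0],"turn":[0,0,0]},
    {"offset":[0,0.04,0],"turn":[0,0,0]},
    {"offset":[-0.01,0.04,0],"turn":[0,0,0]},
    {"offset":[0,0.04,0],"turn":[0,0,0]},
    {"offset":[0,0,0],"turn":[0,0,0]}
  ]
}}

```text
time: 3.8
eef_pos: [0.4937, -0.1247, 0.1032]
orientation: [0.115, -3.139, -0.0]
ft_force: [0.3, 0.1, 0.4]
gripper_width: -0.0001
finger_force: 0.0
```

>>> {"method": "arm_command", "body": {
  "motion": [
    {"offset":[0,0.04,0],"turn":[0,0,0]},
    {"offset":[0,0.04,0],"turn":[0,0,0]},
    {"offset":[-0.01,0.04,0],"turn":[0,0,0]},
    {"offset":[0,0.04,0],"turn":[0,0,0]},
    {"offset":[0,0.04,0],"turn":[0,0,0]}
  ]
}}

```text
time: 4.3
eef_pos: [0.4931, -0.1148, 0.1032]
orientation: [0.115, -3.139, 0.0]
ft_force: [-0.9, -1.3, -0.3]
gripper_width: 0.0
finger_force: 0.7
```

```bash
python3 - <<'E'
from h import *
p,d=grab('side')
a=cv2.resize(p[190:350,245:435],(703,592),interpolation=2);cv2.imwrite('pics/w2.png',a[:,:,::-1])
o=manip.get_obs();print(o['eef_pos'],o['ft_force'],o['orientation'])
E
```

```text
[ 0.4931222  -0.11455222  0.10324487] [-0.46446137  0.05364133  1.13490718] [ 1.14561070e-01 -3.13918465e+00 -8.37865847e-05]
```

View pics/w2.png

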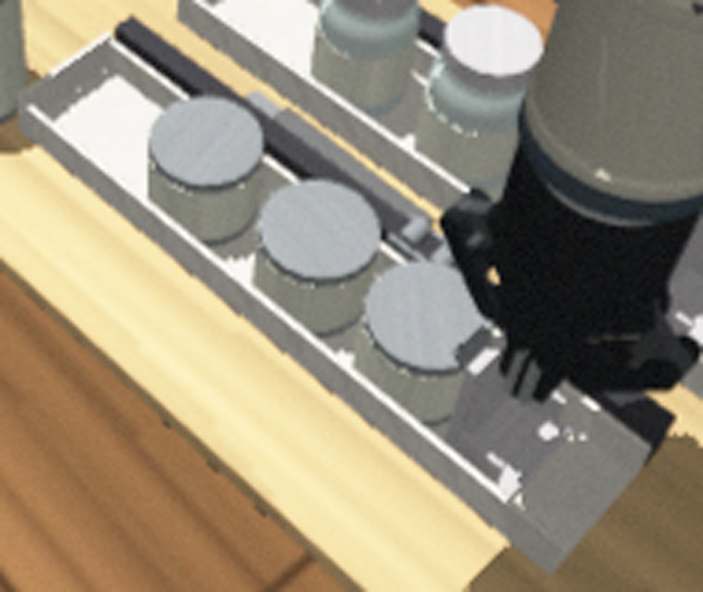

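The finger stands against the plate's back (crop ~520,370), can 1 is untouched, and light contact is felt at TCP y ≈ -0.115. Seating is expected near y ≈ -0.02. I push the first 60 mm briskly.

>>> {"method": "arm_command", "body": {
  "motion": [
    {"offset":[-0.007,0.1,0],"turn":[0,0,0]},
    {"offset":[-0.007,0.1,0],"turn":[0,0,0]},
    {"offset":[-0.007,0.1,0],"turn":[0,0,0]},
    {"offset":[-0.007,0.1,0],"turn":[0,0,0]},
    {"offset":[-0.007,0.1,0],"turn":[0,0,0]},
    {"offset":[-0.007,0.1,0],"turn":[0,0,0]}
  ]
}}

```text
time: 4.95
eef_pos: [0.4911, -0.0845, 0.1033]
orientation: [0.115, -3.139, 0.0]
ft_force: [-1.1, -4.4, 0.3]
gripper_width: -0.0003
finger_force: 1.9
```

>>> {"method": "arm_command", "body": {
  "motion": [
    {"offset":[-0.007,0.1,0],"turn":[0,0,0]},
    {"offset":[-0.007,0.1,0],"turn":[0,0,0]},
    {"offset":[-0.007,0.1,0],"turn":[0,0,0]},
    {"offset":[-0.007,0.1,0],"turn":[0,0,0]},
    {"offset":[-0.007,0.08,0],"turn":[0,0,0]},
    {"offset":[0,0.06,0],"turn":[0,0,0]}
  ]
}}

```text
time: 5.55
eef_pos: [0.4892, -0.0575, 0.1033]
orientation: [0.115, -3.139, 0.0]
ft_force: [-3.0, -3.5, 0.4]
gripper_width: -0.0003
finger_force: 2.5
```

```bash
python3 - <<'E'
from h import *
p,d=grab('scene'); print(manip.find_in('catch_tip','scene')[:2],manip.find_in('pusher_back','scene')[:2])
q,_=grab('side')
a=np.hstack([cv2.resize(p[180:320,165:325],(400,350),interpolation=2),cv2.resize(q[190:350,245:435],(400,350),interpolation=2)]);cv2.imwrite('pics/w3.png',a[:,:,::-1])
o=manip.get_obs();print(o['eef_pos'],o['ft_force'],o['time'])
for n in('scene','side'):
    P=cloud(n);Z=P[...,2]
    for t in np.load('last_'+n+'.npz')['p'][:0]: pass
E
```

```text
[{'bbox': [234.2, 263.3, 3.0, 5.9], 'p': 0.42}] [{'bbox': [207.6, 245.8, 36.0, 32.5], 'p': 0.89}, {'bbox': [295.1, 231.3, 22.7, 39.8], 'p': 0.21}]
[ 0.48972196 -0.05744661  0.10333781] [-0.1672494  -0.06892849 -0.79916486] 5.75
```

View pics/w3.png

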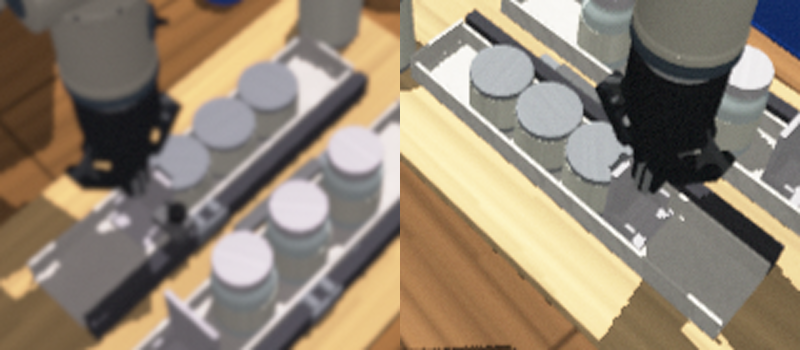

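The plate has moved and the cans are closing up in a row. The knob (scene crop 177,212) is short of the ribs (203,212). I measure knob to notch.

```bash
python3 - <<'E'
from h import *
L=np.load('last_scene.npz');P=cloud('scene');p=L['p'].astype(int);u=np.array([-.07,.9975]);u/=np.hypot(*u);r=np.array([u[1],-u[0]]);c=[.545,.03]
S=(P[...,:2]-c)@u;T=(P[...,:2]-c)@r;Z=P[...,2]
k=(p.max(-1)<60)&(Z>.085)&(Z<.12)&(T>-.02)&(T<.025)&(S<0)&(S>-.2)
print('knob',k.sum(),np.percentile(S[k],[2,50,98]),np.percentile(T[k],[2,50,98]))
m=(abs(T)<.008)&(Z>.04)&(Z<.065)
for a in np.arange(-.085,-.015,.003):
    k=m&(S>a)&(S<a+.003)
    if k.sum():print('%.4f z%.4f b%.0f'%(a+.0015,np.median(Z[k]),p[k].mean()),end='; ')
E
```

```text
knob 47 [-0.0872756  -0.0815566  -0.07383893] [-0.01211709 -0.00290181  0.00452528]
-0.0835 z0.0482 b41; -0.0805 z0.0469 b41; -0.0775 z0.0495 b43; -0.0745 z0.0468 b43; -0.0715 z0.0469 b48; -0.0685 z0.0491 b63; -0.0655 z0.0498 b71; -0.0625 z0.0484 b84; -0.0595 z0.0504 b107; -0.0565 z0.0522 b118; -0.0535 z0.0535 b130; -0.0505 z0.0513 b116; -0.0475 z0.0507 b108; -0.0445 z0.0488 b103; -0.0415 z0.0507 b101; -0.0385 z0.0532 b106; -0.0355 z0.0563 b126; -0.0325 z0.0565 b134; -0.0295 z0.0495 b102; -0.0265 z0.0510 b112; -0.0235 z0.0503 b96; -0.0205 z0.0505 b77; -0.0175 z0.0487 b65; -0.0145 z0.0472 b71;
```

Remaining travel is about 38 mm, with rib contact after about 19 mm; both estimates put seating at TCP y ≈ -0.0195. Slower now.

>>> {"method": "arm_command", "body": {
  "motion": [
    {"offset":[-0.005,0.06,0],"turn":[0,0,0]},
    {"offset":[-0.005,0.06,0],"turn":[0,0,0]},
    {"offset":[-0.005,0.06,0],"turn":[0,0,0]},
    {"offset":[-0.005,0.06,0],"turn":[0,0,0]},
    {"offset":[-0.003,0.06,0],"turn":[0,0,0]}
  ]
}}

```text
time: 6.25
eef_pos: [0.4886, -0.0427, 0.1034]
orientation: [-0.115, 3.139, -0.0]
ft_force: [1.3, -8.9, -0.2]
gripper_width: -0.0001
finger_force: 4.4
```

>>> {"method": "arm_command", "body": {
  "motion": [
    {"offset":[-0.003,0.03,0],"turn":[0,0,0]},
    {"offset":[-0.003,0.03,0],"turn":[0,0,0]},
    {"offset":[-0.003,0.03,0],"turn":[0,0,0]}
  ]
}}

```text
time: 6.55
eef_pos: [0.4883, -0.0386, 0.1034]
orientation: [-0.115, 3.139, -0.001]
ft_force: [2.4, -6.6, -2.6]
gripper_width: 0.0001
finger_force: 3.6
```

>>> {"method": "arm_command", "body": {
  "motion": [
    {"offset":[-0.003,0.03,0],"turn":[0,0,0]},
    {"offset":[-0.003,0.03,0],"turn":[0,0,0]}
  ]
}}

```text
time: 6.75
eef_pos: [0.4881, -0.0354, 0.1034]
orientation: [-0.115, 3.138, -0.001]
ft_force: [2.6, -5.4, -1.4]
gripper_width: -0.0001
finger_force: 2.8
```

>>> {"method": "arm_command", "body": {
  "motion": [
    {"offset":[-0.003,0.03,0],"turn":[0,0,0]},
    {"offset":[-0.003,0.03,0],"turn":[0,0,0]}
  ]
}}

```text
time: 6.95
eef_pos: [0.4878, -0.0323, 0.1034]
orientation: [-0.114, 3.138, -0.0]
ft_force: [3.2, -4.8, -1.0]
gripper_width: -0.0002
finger_force: 2.2
```

>>> {"method": "arm_command", "body": {
  "motion": [
    {"offset":[-0.001,0.02,0],"turn":[0,0,0]},
    {"offset":[-0.001,0.02,0],"turn":[0,0,0]}
  ]
}}

```text
time: 7.15
eef_pos: [0.4876, -0.0302, 0.1034]
orientation: [-0.114, 3.139, 0.0]
ft_force: [3.1, -2.5, -1.2]
gripper_width: 0.0001
finger_force: 1.8
```

>>> {"method": "arm_command", "body": {
  "motion": [
    {"offset":[-0.001,0.02,0],"turn":[0,0,0]}
  ]
}}

```text
time: 7.25
eef_pos: [0.4874, -0.0292, 0.1034]
orientation: [-0.114, 3.139, 0.0]
ft_force: [3.1, -2.8, -0.0]
gripper_width: 0.0001
finger_force: 1.6
```

```bash
python3 - <<'E'
from h import *
p,d=grab('scene')
L=np.load('last_scene.npz');P=cloud('scene');p=L['p'].astype(int);u=np.array([-.07,.9975]);u/=np.hypot(*u);r=np.array([u[1],-u[0]]);c=[.545,.03]
S=(P[...,:2]-c)@u;T=(P[...,:2]-c)@r;Z=P[...,2]
k=(p.max(-1)<60)&(Z>.085)&(Z<.125)&(T>-.02)&(T<.025)&(S<0)&(S>-.2)
print('knob',k.sum(),np.percentile(S[k],[2,50,98]),np.percentile(Z[k],[50,95,99]))
o=manip.get_obs();print(o['eef_pos'],o['ft_force'],o['finger_force'])
E
```

```text
knob 49 [-0.05968642 -0.05294039 -0.04423165] [0.10651192 0.10929067 0.10991283]
[ 0.48712931 -0.02904138  0.10335069] [ 1.42109574 -0.23099556  0.54916924] 0.5523981526494026
```

The knob is raised by about 3 mm right over the near rib (S -0.053), so seating is still about 9.5 mm ahead, as predicted.

>>> {"method": "arm_command", "body": {
  "motion": [
    {"offset":[-0.001,0.02,0],"turn":[0,0,0]},
    {"offset":[-0.002,0.02,0],"turn":[0,0,0]}
  ]
}}

```text
time: 7.5
eef_pos: [0.4868, -0.0273, 0.1033]
orientation: [0.114, -3.139, -0.0]
ft_force: [0.9, -2.4, 1.2]
gripper_width: 0.0
finger_force: 1.2
```

>>> {"method": "arm_command", "body": {
  "motion": [
    {"offset":[-0.001,0.02,0],"turn":[0,0,0]},
    {"offset":[-0.002,0.02,0],"turn":[0,0,0]}
  ]
}}

```text
time: 7.7
eef_pos: [0.4866, -0.0252, 0.1033]
orientation: [0.114, -3.139, -0.0]
ft_force: [1.3, -3.9, 1.4]
gripper_width: 0.0001
finger_force: 1.7
```

>>> {"method": "arm_command", "body": {
  "motion": [
    {"offset":[-0.001,0.02,0],"turn":[0,0,0]}
  ]
}}

```text
time: 7.8
eef_pos: [0.4866, -0.0245, 0.1032]
orientation: [0.115, -3.139, 0.001]
ft_force: [1.3, -4.2, 1.0]
gripper_width: 0.0
finger_force: 2.4
```

>>> {"method": "arm_command", "body": {
  "motion": [
    {"offset":[-0.001,0.02,0],"turn":[0,0,0]}
  ]
}}

```text
time: 7.9
eef_pos: [0.4865, -0.0236, 0.1032]
orientation: [0.115, -3.139, 0.001]
ft_force: [0.8, -8.6, 1.0]
gripper_width: -0.0003
finger_force: 4.0
```

The force dipped and has now risen sharply, so I check the catch before going on.

```bash
cat > k.py <<'E'
from h import *
o=manip.get_obs();print(o['time'],o['eef_pos'],o['ft_force'],o['finger_force'])
grab('scene')
L=np.load('last_scene.npz');P=cloud('scene');p=L['p'].astype(int);u=np.array([-.07,.9975]);u/=np.hypot(*u);r=np.array([u[1],-u[0]]);c=[.545,.03]
S=(P[...,:2]-c)@u;T=(P[...,:2]-c)@r;Z=P[...,2]
k=(p.max(-1)<60)&(Z>.085)&(Z<.125)&(T>-.02)&(T<.025)&(S<0)&(S>-.2)
print('knob',k.sum(),np.percentile(S[k],[2,50,98]),np.percentile(Z[k],[50,95,99]))
o=manip.get_obs();print(o['eef_pos'],o['ft_force'],o['finger_force'])
cv2.imwrite('pics/k.png',cv2.resize(L['p'][180:320,165:325],(640,560),interpolation=2)[:,:,::-1])
E
python3 k.py
```

```text
7.9 [ 0.48652329 -0.02359434  0.10324003] [ 0.81855578 -8.62566421  0.98426235] 4.045805186033249
knob 45 [-0.05392936 -0.04788059 -0.03970277] [0.1035655  0.10583666 0.10720185]
[ 0.48650066 -0.02361456  0.10324156] [ 1.58810957 -6.55596653  1.52637854] 2.789434790611267
```

The knob is back down (z median 0.1036, against 0.1034 at the start and 0.1065 on the rib). I make one gentle 0.5 mm nudge as proof of the stop, far below the force needed to pass the far rib.

>>> {"method": "arm_command", "body": {
  "motion": [
    {"offset":[0,0.01,0],"turn":[0,0,0]},
    {"offset":[0,0,0],"turn":[0,0,0]}
  ]
}}

```text
time: 8.15
eef_pos: [0.4865, -0.0234, 0.1032]
orientation: [0.115, -3.139, 0.002]
ft_force: [-0.1, -7.4, 1.4]
gripper_width: 0.0002
finger_force: 4.0
```

>>> {"method": "arm_command", "body": {
  "motion": [
    {"offset":[0,0.012,0],"turn":[0,0,0]},
    {"offset":[0,0,0],"turn":[0,0,0]}
  ]
}}

```text
time: 8.35
eef_pos: [0.4865, -0.0232, 0.1032]
orientation: [0.116, -3.139, 0.002]
ft_force: [-0.2, -10.7, 1.2]
gripper_width: -0.0003
finger_force: 5.4
```

```bash
python3 k.py
```

```text
8.35 [ 0.48652884 -0.02320413  0.10324653] [ -0.19247186 -10.65267319   1.24377831] 5.41252076625824
knob 47 [-0.05371223 -0.04739082 -0.03756664] [0.10242145 0.10591869 0.10668182]
[ 0.4865338  -0.02320548  0.10329378] [ -0.43724794 -10.23887629   0.92374955] 5.364077389240265
```

View pics/k.png

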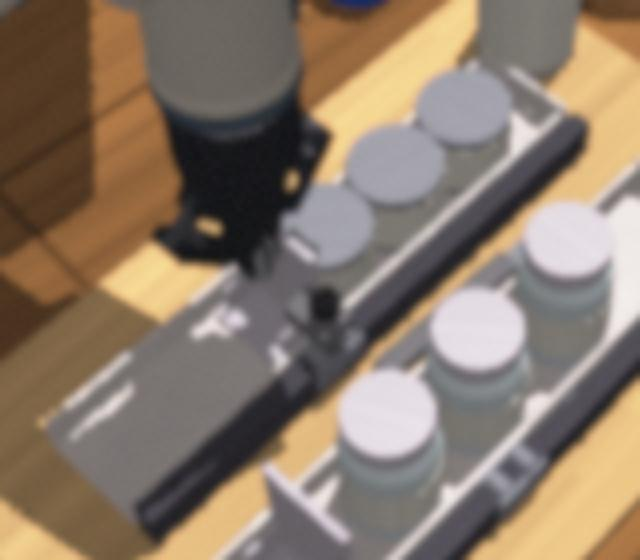

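The catch stands between the ribs, the cans form a closed row short of the lip, and force rises (10 N) with no motion: it is seated. I back off and lift.

>>> {"method": "arm_command", "body": {
  "motion": [
    {"offset":[0.005,-0.1,0],"turn":[0,0,0]},
    {"offset":[0.02,-0.3,0],"turn":[0,0,0]},
    {"offset":[0.04,-0.5,0],"turn":[0,0,0]},
    {"offset":[0,-0.1,0.7],"turn":[0,0,0]},
    {"offset":[0,0,0.9],"turn":[0,0,0]},
    {"offset":[0,-0.8,0.5],"turn":[0,0,0]},
    {"offset":[0,-0.8,0],"turn":[0,0,0]},
    {"offset":[0,0,0],"turn":[0,0,0]}
  ]
}}

```text
time: 9.2
eef_pos: [0.4903, -0.1554, 0.2093]
orientation: [-0.111, 3.138, -0.002]
ft_force: [0.3, -0.3, -0.3]
gripper_width: -0.0002
finger_force: 0.0
```

```bash
python3 k.py; python3 - <<'E'
from h import *
p,_=grab('side');cv2.imwrite('pics/f.png',cv2.resize(p[190:350,245:435],(703,592),interpolation=2)[:,:,::-1])
E
```

```text
9.2 [ 0.49031918 -0.15542336  0.20933164] [ 0.32575265 -0.29714721 -0.28592423] 0.0
knob 45 [-0.05445534 -0.0473592  -0.04001626] [0.10355    0.10673475 0.10770625]
[ 0.48960356 -0.15358292  0.20843287] [ 0.34112435  0.7340049  -0.4879111 ] 0.0
```

View pics/f.png

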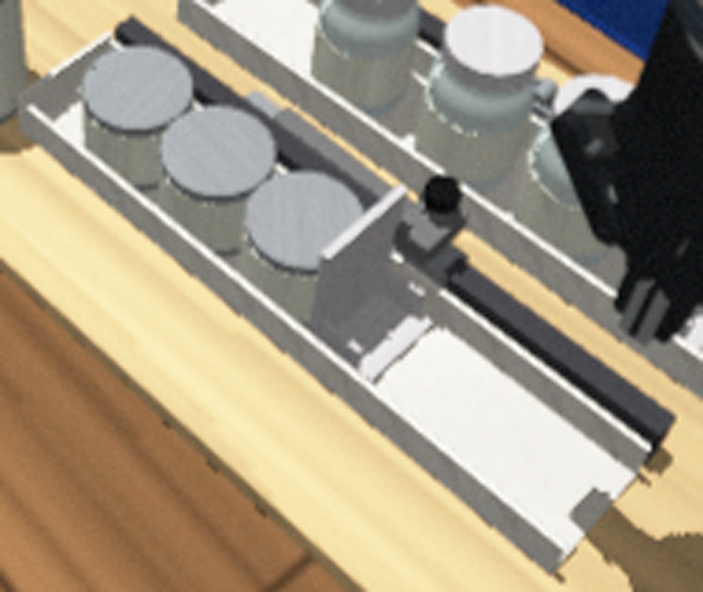

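The cans are upright and in a closed row, the plate is at rest, the knob is down at the notch with the near rib behind the housing, and the hand is clear.

```bash
python3 -c "
from rig import manip
print(manip.close_job())"
```

```text
the job is handed in; nothing more can be done
None
```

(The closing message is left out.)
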